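Dress a boiler flush valve with seal and collar, then key it open and hold

ROBOT

A 6-joint arm with a two-finger parallel gripper is mounted at the origin on the work surface. World frame = base frame: x ahead of the robot, y to its left, z up, the work surface at z = 0. Lengths are in mm, angles in rad, forces in N, time in s.
With the tool pointing down it reaches from about 275 to 750 mm from the base axis. Payload 10.2 kg.
Tool frame: the origin (TCP) lies between the finger pads; the fingertips stand 14 mm ahead of it and the grasp point (between the pads) lies 5 mm behind it (tip_reach is the distance from the TCP to the fingertips, in mm); z points along the fingers, y is the line along which they close (so a half turn about z gives the same grasp; the last joint's range is limited). The gripper opens to 85 mm and grips with 20 to 120 N. Pads are 22 mm wide; open, the fingers measure 114 mm over their backs; the gripper's body (76 mm by 85 mm) begins 54 mm behind the grasp point. The pads swing forward as they close: fully open they stand 13 mm farther back than shut.
Start: joints at [-1.359, 0.313, 1.498, -0, 1.331, -0.223], TCP at [221.134, -476.163, 245.294] pointing down, gripper open.
Joint ranges: [-2.94, 2.94], [-0.97, 2.17], [0.19, 2.56], [-1.23, 4.37], [0.02, 3.11], [-2.88, 2.88]. Speed limits (rad/s): [2.39, 2.39, 3.01, 3.14, 3.14, 3.14].

INTERFACE

Orientations are given as a unit quaternion [w, x, y, z].
In Python, from rig import * gives the robot as it stands.
- The arm moves only by the tool arm_command, never from a script. Its argument "steps" is a list that holds one entry, the list of rows, each a list of 7 numbers: the opening, from 0 (shut) to 1 (fully open), then the shift along the tool's x, y, z each as a share of 0.05 m, from -1 to 1, then the turn, a rotation vector about the tool's x, y, z each as a share of 0.15 rad, from -1 to 1. A call has 1 to 8 rows; each row shifts and turns the commanded pose from where the row before left it, along the tool's axes as they then stand; what a row does not reach is not made up. A row lasts 1/8 s, in which the tool goes at most 62.5 mm and 10.7 degrees, less where a joint would pass 70% of its speed; a pose out of reach is approached as far as the arm can. A call with a number of a shift or a turn outside -1 to 1 is refused whole. A call with a gripper value outside its range is refused whole. The fingers move at their own pace and stop on an object; "squeeze" is the grip in N (left out, the last holds). Time passes only in rows, so rows that do not move let the fingers close. It gives the time, the measured TCP pose, the force, the opening and the grip force at its end, in the units of the state.
- sense(): the state, without advancing time (a new reading comes with each control period).
- capture(name): name is "side" or "top"; returns the picture (480x640x3 uint8, red, green, blue); there is no depth.
- get_calibration(name): a dict with "intrinsics" (3x3 intrinsics, pixels), "D" ([k1, k2, p1, p2, k3] as OpenCV has them; the pictures are not rectified), "rvec" (rotation vector, rad) and "tvec" (3), from world to camera coordinates, as OpenCV has them. Camera axes: x right, y down, z forward; pixel columns grow to the right and rows downward; lengths in mm; the calibration is good to about 2 mm. A picture is of the moment at which its call begins. get_calibration takes no time and is no camera call.
- finish_job(): hands the job in; it is judged then, once.
The state is a dict: "time_s": time; "joints": joint angles; "dq": joint speeds; "tau": joint torques, N m; "eef_pos": TCP position; "ee_rot": TCP orientation; "force": force on the tool from outside, world axes, zero at the start; "wrist_torque": the same for the moment, N m; "grip_width": opening from 0.0 (shut) to 1.0 (fully open); "grip_force": force on a finger pad.
Only numpy, scipy, OpenCV 4.12 (cv2) and the standard library are available. Lean on these libraries where they do the work, as an engineer would, in place of code of your own. Each camera call takes 0.05 s, during which the arm holds its last target. There are 200 camera calls.

TASK

Slide the black rubber seal and then, on top of it, the brass collar over the barrel of the white boiler flush valve, each fully home and lying flat. Then take the red-headed key from its stand, push it fully home into the valve's keyway, wiggling it past the sticky pins if it catches, and only then turn it a quarter turn clockwise (seen from above) to the stop. The valve springs shut by itself, so finish while still gripping the key and holding it turned; leave everything else on the worktop where it is.

Things in the scene. Friction and masses are not known exactly. Their poses are not given: they have to be found in the camera images.
- valve: The fixed white valve housing, 130 x 110 mm (its x, y), its flat top 50 mm above the worktop; origin at the centre of its underside. A steel barrel stands upright on the middle of its top. Two copper pipes leave its +x side, lower than the top, and go down through the worktop 108 mm from the centre.
- seat (a point): Where the rings end up: centre of the barrel's foot, on the flat top of the valve housing, 50 mm above the worktop. The barrel is a fixed steel post 34 mm in diameter and 44 mm high; its upper 8 mm taper to 29 mm diameter. z is up; the axes are the housing's.
- keyway (a point): Centre of the keyway's mouth in the brass plug, flush with the barrel's top, 44 mm above seat. Slot 7.4 mm wide (this frame's x) by 18.4 mm long (its y), straight down, deeper than the blade; the frame turns with the plug. Two sticky spring pins in its wide walls, about 10 and 19 mm down: pushing past each takes roughly 5 to 15 N; if the key catches, back off a little, rock and push again.
- plug (a joint): Turn of the brass plug: 0 = shut, as it starts (keyway axes along the housing's); grows clockwise seen from above to a hard stop at 1.571 rad = open. A spring turns it back when let go: about 0.04 N m at 0, 0.14 N m at the stop. The key fits loosely and turns up to 0.15 rad before the plug follows, so turn the key somewhat over 90 degrees, up to 100 to 110.
- key: Loose key, 60 g. Origin at the blade's tip, z up to its head. Steel blade 5 mm thick (x), 16 wide (y), 30 long (last 8 mm taper to a 1.5 x 10 tip); steel shoulder 12 x 22 from 30 to 36 mm, which lands on the plug when home; red flat head 12 thick (x), 36 wide (y), from 36 to 66 mm. Starts upright in its stand, shoulder on its top, tip 12 mm above the worktop. Fits either way round.
- stand: Fixed dark wooden block 50 x 50 x 42 mm that holds the key upright in a slot 36 mm deep; origin at the centre of its underside on the worktop. The key's axes start along the stand's.
- seal: Loose black rubber seal ring, 56 mm outer and 39 mm inner diameter, 10 mm high, lying flat on the worktop. Origin at the centre of its underside, z up. Goes on first, down to seat.
- collar: Loose brass collar ring, 56 mm outer and 39 mm inner diameter, 14 mm high, lying flat on the worktop. Origin at the centre of its underside, z up. Goes on second: fully home it lies on the seal, its origin 10 mm above seat. The seal and the collar may start in each other's place.
- screwdriver: Bystander: a screwdriver lying on the worktop between robot and valve; leave it.
- wrench: Bystander: a steel wrench lying flat; leave it.
- plug_cap: Bystander: a small copper pipe cap, 32 mm across and 26 mm high; leave it.
- peg_jar: Bystander: a white jar with green cap, 72 mm across and 100 mm high; leave it.
- nut: Bystander: a small brass fitting, 28 mm across and 18 mm high; leave it.
- soap_dish: Bystander: a white dish with a bar of green soap, 75 x 110 x 36 mm; leave it.
Mind the look-alikes: they are no part of the job. Of the things like the key, leave any that is orange; of the rest the larger one is meant.

How it is judged (in metres and radians):
On the way, in this order (a step that is already met when the one before it is completed fails the run):
1. the rubber seal is home, flat on the valve housing around the barrel (horizontal distance between seal and seat below 0.005 m and z of seal in the frame of seat between -0.003 and 0.003 m and angle between seal's own z axis and vertical below 0.08 rad), for 0.2 s.
2. the brass collar is home on top of the seal (all of step 1 and horizontal distance between collar and seat below 0.005 m and z of collar in the frame of seat between 0.007 and 0.0135 m and angle between collar's own z axis and vertical below 0.08 rad), for 0.2 s.
3. the key is fully home in the keyway with the plug not yet turned (z of key in the frame of keyway below -0.027 m and horizontal distance between key and keyway below 0.005 m and angle between key's own z axis and vertical below 0.12 rad and value of joint plug below 0.2 rad), for 0.1 s.
4. the plug is turned a quarter with the key fully home (z of key in the frame of keyway below -0.027 m and horizontal distance between key and keyway below 0.005 m and angle between key's own z axis and vertical below 0.12 rad and value of joint plug above 1.35 rad), for 0.2 s.
At the end, for the whole second after the job is handed in: Fingers grip the key (over 1 N); key home (tip over 27 mm below the mouth, tilt under 0.12 rad), plug held over 1.35 rad; seal flat on the housing (within 3 mm), collar flat on it (underside 7 to 13.5 mm above the housing), both within 5 mm of the barrel axis and 0.08 rad of level (all of step 2 and all of step 4 and contact force between the fingers and key above 1 N); the arm keeps its last pose, push and grip.
It fails at once if the plug is turned before the key is fully home (value of joint plug above 0.4 rad and not (z of key in the frame of keyway below -0.025 m)).
It fails at once if a bystander is moved by more than 30 mm (distance of any of screwdriver, wrench, plug_cap, peg_jar, nut, soap_dish from where it was at the start of the episode above 0.03 m).
It also fails if it takes over 67 s, if anything falls off the work surface, if the arm or the gripper's body presses on something with over 40 N, if the wrist force passes 120 N, or if a joint passes its speed limit or range.

## Working session

There is one attempt and no reset: what is moved stays moved. The work goes in short steps, Python scripts to look and compute and a tool call to move; the robot and the scene stay as the last step left them, time stands still between calls to the robot, and variables do not carry over. Pictures are saved under pics/ and viewed, at most 10 in all, crops included, and the job is handed in when it is done.

Besides the shell and the picture viewer there is one more tool, called after "Call:" as a command line: name --argument value ..., lists and objects as JSON in quotes. arm_command: Moves the arm, as the interface text tells. Its arguments: {"type":"object","properties":{"steps":{"type":"array"},"squeeze":{"type":"number"}},"required":["steps"]}

```bash
mkdir -p pics; ls
python3 - <<'E'
from rig import *
import cv2
for n in("side","top"):
    im=capture(n); cv2.imwrite(f"pics/{n}0.png",im[:,:,::-1]); c=get_calibration(n); print(n,c)
print(sense())
E
```

```text
pics
side {'intrinsics': array([[622.102343  ,   0.        , 325.46417924],
       [  0.        , 622.102343  , 240.41040159],
       [  0.        ,   0.        ,   1.        ]]), 'D': array([-0.22064774,  0.        ,  0.        ,  0.        ,  0.        ]), 'rvec': array([ 2.09962196, -0.2489321 ,  0.15119586]), 'tvec': array([-543.77060216,  149.72485642, 1171.87596658])}
top {'intrinsics': array([[468.21084156,   0.        , 317.88604347],
       [  0.        , 468.21084156, 240.96797363],
       [  0.        ,   0.        ,   1.        ]]), 'D': array([-0.12189222,  0.        ,  0.        ,  0.        ,  0.        ]), 'rvec': array([ 2.1615137 , -2.16015523,  0.16604861]), 'tvec': array([ 37.79329429, 551.11395891, 970.12162625])}
{'time_s': 0.1, 'joints': array([-1.35941046e+00,  3.13376642e-01,  1.49839297e+00, -1.60782189e-05,
        1.33099165e+00, -2.23390704e-01]), 'dq': array([ 6.31270265e-04,  9.98611408e-05, -1.58813897e-03, -7.50151912e-04,
        1.84774166e-04, -8.29509990e-04]), 'tau': array([ 1.92398205e-03, -4.12904656e+01, -2.60140282e+01, -1.84837036e-04,
        3.08027978e-03, -3.61279135e-06]), 'eef_pos': array([ 221.07551151, -475.9350996 ,  244.78920688]), 'ee_rot': array([-5.84341365e-04,  9.76463495e-01,  2.15681946e-01, -4.30058421e-06]), 'force': array([0.57261375, 0.13129619, 0.3904455 ]), 'wrist_torque': array([-0.04278722,  0.04139748,  0.0035751 ]), 'grip_force': 0.0, 'grip_width': 1.0027575290631554}
```

View pics/side0.png

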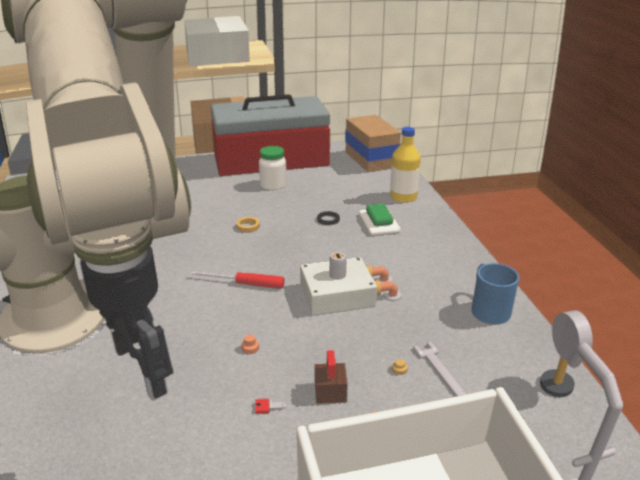

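View pics/top0.png

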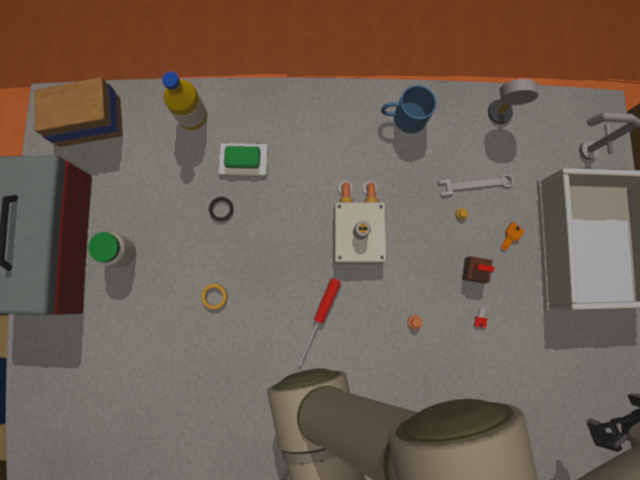

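Candidates for the key, top view: the red head in the stand (483,268), a small loose red key (481,320), and an orange key (513,235). The red one in the stand fits: it isn't orange, it's larger than the other red one, and it stands in the stand. In the side view: seal (328,217), collar (248,224), barrel (338,265), stand (331,380), screwdriver (240,280). I'll confirm with an enlarged crop.

```bash
cat > h.py <<'E'
import numpy as np, cv2
from rig import *
C={n:get_calibration(n) for n in("side","top")}
def ray(n,p):
    c=C[n]; R=cv2.Rodrigues(c["rvec"])[0]
    u=cv2.undistortPoints(np.array([[p]],float),c["intrinsics"],c["D"])[0,0]
    return -R.T@c["tvec"], R.T@np.array([u[0],u[1],1.])
def plane(n,p,z):
    o,d=ray(n,p); return (o+d*(z-o[2])/d[2])
def tri(ps,pt):
    o1,d1=ray("side",ps);o2,d2=ray("top",pt)
    s=np.linalg.lstsq(np.c_[d1,-d2],o2-o1,rcond=None)[0]
    a,b=o1+d1*s[0],o2+d2*s[1]; return (a+b)/2,np.linalg.norm(a-b)
def proj(n,P):
    c=C[n];return cv2.projectPoints(np.array(P,float).reshape(-1,1,3),c["rvec"],c["tvec"],c["intrinsics"],c["D"])[0][:,0]
def load(n,k=0): return cv2.imread(f"pics/{n}{k}.png")
E
python3 - <<'E'
from h import *
t,s=load("top"),load("side")
def cr(im,x,y,w,h): return cv2.resize(im[y:y+h,x:x+w],(400,300),interpolation=cv2.INTER_CUBIC)
m=np.vstack([np.hstack([cr(t,440,210,100,75+0),cr(s,290,335,80,60+15)]),np.hstack([cr(t,320,180,80,60+30),cr(s,290,240,120,90)])])
cv2.imwrite("pics/crop1.png",m)
E
```

```text
(no output)
```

View pics/crop1.png

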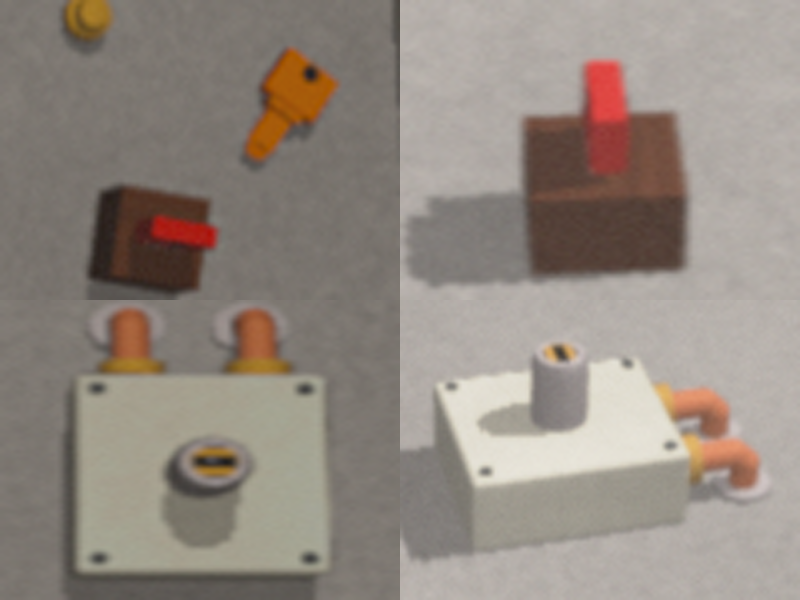

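The crop confirms it: the large red key stands in the dark block (top 483,268, side 331,365). The orange one (513,235) and the small red one are ruled out. The barrel top shows the slot with its length along world y. Next I'll measure.

```bash
cat > meas.py <<'E'
from h import *
def blob(im,mask,box,hull=True):
    x,y,w,h=box; m=np.zeros(mask.shape,np.uint8); m[y:y+h,x:x+w]=mask[y:y+h,x:x+w]
    cs=cv2.findContours(m,cv2.RETR_EXTERNAL,cv2.CHAIN_APPROX_NONE)[0]
    return max(cs,key=cv2.contourArea)
def hs(im): return [a.astype(int) for a in cv2.split(cv2.cvtColor(im,cv2.COLOR_BGR2HSV))]
def black(im): return (hs(im)[2]<60).astype(np.uint8)*255
def brass(im): H,S,V=hs(im); return ((S>120)&(H>12)&(H<30)&(V>80)).astype(np.uint8)*255
def red(im): H,S,V=hs(im); return ((S>150)&((H<6)|(H>174))&(V>90)).astype(np.uint8)*255
def white(im): H,S,V=hs(im); return ((S<60)&(V>140)).astype(np.uint8)*255
E
python3 - <<'E'
from meas import *
t,s=load("top"),load("side")
for nm,f,bs,bt in(("seal",black,(305,200,50,35),(200,190,45,40)),("collar",brass,(225,205,45,35),(190,275,50,45))):
    es=cv2.fitEllipse(blob(s,f(s),bs)); et=cv2.fitEllipse(blob(t,f(t),bt))
    print(nm,np.round(es,1).tolist() if 0 else es,et); print(tri(es[0],et[0]))
    for z in(5,10,14): print(z,plane("side",es[0],z)[:2],plane("top",et[0],z)[:2])
# plug
cs=cv2.convexHull(np.vstack([c for c in cv2.findContours(brass(s)[240:275,320:356].copy(),0,1)[0]]))+[320,240]
ct=cv2.convexHull(np.vstack([c for c in cv2.findContours(brass(t)[215:242,348:378].copy(),0,1)[0]]))+[348,215]
mm=lambda c:cv2.minEnclosingCircle(c.astype(np.int32)); print("plug",mm(cs),mm(ct),tri(mm(cs)[0],mm(ct)[0]))
b=blob(t,white(t),(325,195,70,75)); r=cv2.minAreaRect(b); print("housing",r)
for p in cv2.boxPoints(r): print(p,plane("top",p,50))
k=blob(t,red(t),(465,255,35,25)); r=cv2.minAreaRect(k); print("key top",r,cv2.boxPoints(r).tolist(), cv2.approxPolyDP(k,2,True)[:,0].tolist())
k=blob(s,red(s),(315,340,30,45)); print("key side",cv2.boundingRect(k),cv2.approxPolyDP(k,1.5,True)[:,0].tolist())
H,S,V=hs(t); d=((V<95)&((H<20)|(H>165))&(S>60)).astype(np.uint8)*255
k=blob(t,d,(455,250,45,40)); print("stand",cv2.minAreaRect(k),cv2.approxPolyDP(k,2,True)[:,0].tolist())
E
```

```text
Traceback (most recent call last):
cv2.error: OpenCV(4.12.0) /io/opencv/modules/imgproc/src/shapedescr.cpp:361: error: (-201:Incorrect size of input array) There should be at least 5 points to fit the ellipse in function 'fitEllipseNoDirect'
```

Run:
```python
from meas import *
t,s=load("top"),load("side")
print(hs(s)[2][210:226:2,312:346:2]); print(hs(t)[2][194:224:2,205:240:2])
print(hs(s)[1][216:232:2,234:264:3]); print(hs(t)[1][282:312:3,198:230:3]);print(hs(t)[0][282:312:3,198:230:3])
print("plug S",hs(s)[1][250:262,328:348:2],hs(t)[1][224:236,354:372:2])
```

```text
[[177 178 180 178 177 174 167 163 160 161 168 175 175 175 176 180 179]
 [180 179 180 174 133 106  82  79  71  72  90 112 141 171 177 179 173]
 [178 176 173 118  70  62  61  63  64  60  55  61  70 124 171 176 177]
 [181 178 155  71  66  97 131 153 135 127 104  77  64  81 164 176 179]
 [176 170 121  67  78 150 174 175 179 174 158 112  70  68 163 178 176]
 [177 152 121  67  59  75 102 115 124 123  99  69  60  78 165 179 175]
 [178 171 139 100  65  64  62  61  62  62  64  67  74 133 176 176 176]
 [178 182 175 150 134 107  87  82  81  92 109 129 161 177 177 175 173]]
[[123 121 121 122 121 123 123 124 124 125 122 118 122 121 125 123 121 121]
 [120 118 121 121 126 124 114 105 102 104 116 120 128 120 119 120 120 125]
 [123 122 123 127 116  87  49  42  37  41  56  81 120 121 120 119 120 118]
 [126 121 121 111  57  40  42  48  58  55  45  41  66 113 124 123 124 122]
 [122 124 122  70  41  50  70  91  91  89  86  51  41  76 121 123 125 123]
 [122 125 100  41  45  81 102 117 120 116 107  93  48  42 108 121 122 122]
 [122 122  69  41  60  97 122 122 121 124 120 117  70  44  90 125 124 126]
 [123 
[... 2064 characters left out ...]
29  79  13  13]
 [ 15  16  20  78 111  41  78  58  16  16]
 [ 15  16  17  36  66  31  22  28  14  15]
 [ 15  16  16  19  26  18  17  16  13  17]
 [ 18  14  12  14  15  16  14  15  13  20]
 [ 21  16  16  13  15  15  18  16  15  22]] [[ 35  24  26  84 126 113  59  24  31]
 [ 31  24  58 147 189 178 106  25  29]
 [ 29  24  76 174 161 174 133  32  32]
 [ 32  29  70 128  58 121 114  35  27]
 [ 28  29  59  30  11  19  56  39  30]
 [ 26  25  55 134  87 114  91  30  29]
 [ 29  23  63 171 178 187 138  23  29]
 [ 30  17  51 159 193 188 121  20  31]
 [ 26  22  28  92 140 133  69  22  36]
 [ 26  23  19  32  35  39  31  24  34]
 [ 29  25  19  19  19  17  18  29  33]
 [ 29  23  26  22  15  20  21  30  32]]
```

```bash
sed -i 's/def black(im): .*/def black(im,v=100): return (hs(im)[2]<v).astype(np.uint8)*255/; s/(S>120)&(H>12)/(S>75)\&(H>8)/' meas.py
python3 - <<'E'
from meas import *
np.set_printoptions(precision=1,suppress=True)
t,s=load("top"),load("side")
for nm,fs,ft,bs,bt in(("seal",lambda i:black(i,120),lambda i:black(i,75),(305,200,50,35),(200,190,45,40)),("collar",brass,brass,(225,205,45,35),(190,275,50,45))):
    es=cv2.fitEllipse(blob(s,fs(s),bs)); et=cv2.fitEllipse(blob(t,ft(t),bt))
    print(nm,es,et,tri(es[0],et[0]))
    for z in(5,7): print(z,plane("side",es[0],z)[:2],plane("top",et[0],z)[:2])
def hullc(im,x0,x1,y0,y1):
    return cv2.convexHull(np.vstack(cv2.findContours(brass(im)[y0:y1,x0:x1].copy(),0,1)[0]))+[x0,y0]
cs=hullc(s,326,350,246,266);ct=hullc(t,352,374,218,240)
mm=lambda c:(lambda m:(m['m10']/m['m00'],m['m01']/m['m00']))(cv2.moments(c.astype(np.float32)))
print("plug",mm(cs),mm(ct),tri(mm(cs),mm(ct)),[plane(n,mm(c),94)[:2] for n,c in(("side",cs),("top",ct))])
b=blob(t,white(t),(325,195,70,75)); r=cv2.minAreaRect(b); print("housing",r)
for p in cv2.boxPoints(r): print(p,plane("top",p,50))
k=blob(t,red(t),(465,255,35,25)); r=cv2.minAreaRect(k); print("key top",r,cv2.boxPoints(r).tolist(), cv2.approxPolyDP(k,2,True)[:,0].tolist())
k=blob(s,red(s),(315,340,30,45)); print("key side",cv2.boundingRect(k),cv2.approxPolyDP(k,1.5,True)[:,0].tolist())
H,S,V=hs(t); d=((V<95)&((H<20)|(H>165))&(S>60)).astype(np.uint8)*255
k=blob(t,d,(455,250,45,40)); print("stand",cv2.minAreaRect(k),cv2.approxPolyDP(k,2,True)[:,0].tolist())
E
```

```text
seal ((327.69744873046875, 217.86856079101562), (13.05981731414795, 23.101457595825195), 87.61695098876953) ((220.73361206054688, 208.81382751464844), (23.357553482055664, 23.88094711303711), 21.653667449951172) (array([628. , 255.6,   4.2]), np.float64(0.11626317225650891))
5 [627.7 254.2] [627.7 255.5]
7 [626.8 250.7] [627.3 255.1]
collar ((247.6003875732422, 223.9677734375), (14.719212532043457, 23.725393295288086), 85.78363800048828) ((213.64466857910156, 296.0888671875), (25.29964256286621, 25.524784088134766), 30.719440460205078) (array([433.3, 265.8,   6.5]), np.float64(0.49482634151271676))
5 [433.8 268.3] [433.  266.1]
7 [433.4 264.8] [433.  265.7]
plug (337.56363636363636, 255.26666666666665) (362.29824561403507, 227.96491228070175) (array([570.4, -51.4,  93.9]), np.float64(0.25320903295732133)) [array([570.5, -51.6]), array([570.3, -51.4])]
housing ((360.5, 231.0), (58.0, 49.0), 90.0)
[336. 202.] [633.9  -0.6  50. ]
[385. 202.] [ 634.5 -106.6   50. ]
[385. 260.] [ 508.8 -104.    50. ]
[336. 260.] [508.8   0.2  50. ]
key top ((485.15997314453125, 267.3799743652344), (16.263456344604492, 6.363961219787598), 8.13010311126709) [[476.65997314453125, 269.3799743652344], [477.55999755859375, 263.0799865722656], [493.65997314453125, 265.3799743652344], [492.75994873046875, 271.6799621582031]] [[477, 267], [481, 270], [493, 270], [490, 265], [478, 264]]
key side (328, 351, 8, 27) [[328, 351], [328, 375], [333, 377], [335, 364], [333, 353]]
stand ((477.24853515625, 269.3843688964844), (26.76206398010254, 23.79694938659668), 8.746162414550781) [[467, 258], [463, 278], [489, 281], [490, 272], [478, 270], [477, 264], [491, 264], [491, 260]]
```

Run:
```python
from meas import *
np.set_printoptions(precision=2,suppress=True,linewidth=200)
t,s=load("top"),load("side")
print(t[262:274,474:496,2]); print(s[349:380,326:338,2])
g=cv2.cvtColor(t,cv2.COLOR_BGR2GRAY).astype(float)
# housing edges subpixel
def edgex(y,x0,x1,sg):
    d=np.clip(sg*np.diff(g[y,x0:x1]),0,None); return x0+.5+(d*np.arange(len(d))).sum()/d.sum()
for x0,x1,sg in((331,341,1),(380,391,-1)):
    P=np.array([plane("top",(edgex(y,x0,x1,sg),y),50)[:2] for y in range(208,256,2)])
    a=np.polyfit(P[:,0],P[:,1],1); print("edge yaw",np.arctan(a[0]),"y at 570",np.polyval(a,570), np.std(P[:,1]-np.polyval(a,P[:,0])))
```

```text
[[ 80  80  80  80  77  78  79  81  81  79  80  81  80  79  78  80  78  84 106 119 123 117]
 [ 78  77  79  76  84  95 100  93  87  82  78  78  82  81  82  80  78  85 106 119 122 120]
 [ 78  78  78  78 110 148 150 134 120 108  99  95  89  87  83  77  78  84 111 126 126 124]
 [ 76  75  72  80 125 163 170 164 159 159 155 144 134 121 112 104 101 101 115 125 128 125]
 [ 74  73  74  87 135 168 171 168 170 171 169 168 163 163 161 158 155 143 137 135 130 122]
 [ 71  71  70  92 145 170 172 170 169 170 171 171 170 169 171 170 169 167 165 159 137 122]
 [ 72  73  70  90 141 163 168 167 169 171 170 170 171 170 169 169 171 169 169 167 137 121]
 [ 74  74  76  79 101 119 132 143 152 158 163 165 168 169 170 170 170 171 171 163 137 120]
 [ 69  70  82  76  76  79  88  92  96  95 106 119 135 144 154 161 161 163 169 163 134 122]
 [ 64  68  68  64  67  73  74  76  67  60  63  65  74  89 100 107 117 131 143 145 131 128]
 [ 64  63  65  62  64  68  65  67  60  63  66  68  65  65  71  76  85 103 113 117 124 123]
 [ 62  65  63  62  64  61  62  64  62  64  67  65  65  64  75  81  90 109 117 120 124 123]]
[[178 1
[... 1031 characters left out ...]
149 149 147 148 146 136 117 111]
 [ 99 121 139 148 146 147 145 148 144 139 117 112]
 [ 96 120 137 147 148 147 147 147 145 135 116 110]
 [ 97 118 134 147 147 145 148 147 145 133 114 112]
 [ 94 113 136 145 147 147 147 146 143 130 114 110]
 [ 92 110 134 145 146 150 149 147 143 127 114 112]
 [ 95 106 132 144 149 147 147 149 143 127 117 111]
 [ 91 109 134 147 149 148 144 145 141 129 112 112]
 [ 88 106 133 140 144 142 143 136 133 122 112 108]
 [ 90  99 114 121 124 128 129 122 122 115 110 114]
 [ 91  90  97 101 102 115 120 119 116 112 109 111]]
edge yaw -0.010022142413030047 y at 570 1.6344498760671389 0.2507670810997305
edge yaw 0.0027032039316648854 y at 570 -104.81401279931183 0.4062032178290804
```

Run:
```python
from meas import *
np.set_printoptions(precision=2,suppress=True,linewidth=200)
t,s=load("top"),load("side")
def face(im,th,x,y,w,h,K=6):
    r=cv2.resize(im[y:y+h,x:x+w].astype(np.float32),None,fx=K,fy=K,interpolation=cv2.INTER_LINEAR); q=r[:,:,2]-r[:,:,1]
    c=max(cv2.findContours((q>th).astype(np.uint8),0,1)[0],key=cv2.contourArea)
    m=cv2.moments(c); f=lambda p:((np.array(p)+.5)/K-.5+[x,y])
    return f((m['m10']/m['m00'],m['m01']/m['m00'])),f(cv2.boxPoints(cv2.minAreaRect(c)))
tq=t[262:274,474:496].astype(int);print((tq[:,:,2]-tq[:,:,1])[4:8]); 
pt,bt=face(t,75,465,255,35,25); ps,bs=face(s,165,315,340,30,45)
print(pt,bt,ps,bs,tri(ps,pt))
print(plane("top",pt,78),plane("side",ps,78)); print(np.array([plane("top",p,78) for p in bt])); print(np.array([plane("side",p,78) for p in bs]))
# stand top-face prediction
```

```text
[[ 36  43  39  58 104 139 146 144 141 140 146 140 136 132 128 130 120 101  70  43  16   5]
 [ 41  39  44  60 113 140 141 141 142 138 142 140 143 141 145 145 143 141 136 105  49  11]
 [ 37  42  38  61 113 131 135 140 142 141 145 144 140 138 140 143 139 142 151 120  49   8]
 [ 37  41  42  46  72  88 103 110 121 130 130 131 134 138 140 144 138 143 145 116  42   6]]Traceback (most recent call last):
  File "<stdin>", line 10, in <module>
  File "<stdin>", line 6, in face
ValueError: max() iterable argument is empty
```

Run:
```python
from meas import *
np.set_printoptions(precision=2,suppress=True,linewidth=200)
t,s=load("top"),load("side")
def face(im,th,x,y,w,h,K=6):
    r=cv2.resize(im[y:y+h,x:x+w].astype(np.float32),None,fx=K,fy=K,interpolation=cv2.INTER_LINEAR); q=r[:,:,2]-r[:,:,1]
    c=max(cv2.findContours((q>th).astype(np.uint8),0,1)[0],key=cv2.contourArea)
    m=cv2.moments(c); f=lambda p:((np.array(p)+.5)/K-.5+[x,y])
    return f((m['m10']/m['m00'],m['m01']/m['m00'])),f(cv2.boxPoints(cv2.minAreaRect(c)))
q=s[349:380,326:338].astype(int);print((q[:,:,2]-q[:,:,1])[3::3])
pt,bt=face(t,80,465,255,35,25); ps,bs=face(s,125,315,340,30,45)
print(pt,ps,tri(ps,pt))
print(plane("top",pt,78),plane("side",ps,78)); print(np.array([plane("top",p,78) for p in bt])); print(np.array([plane("side",p,78) for p in bs]))
```

```text
[[ 34 102 147 150 153 151 153 122  50  12   7   8]
 [ 31  92 149 154 154 153 151 137  82  21   8   6]
 [ 20  66 136 149 152 152 153 150 112  34   8   5]
 [ 25  59 124 150 152 152 153 150 125  53  14   5]
 [ 43  71 110 141 144 143 145 143 130  92  47  35]
 [ 33  58  79  90  88  90  90  87  87  73  44  35]
 [ 30  54  76  88  91  89  91  89  87  70  43  34]
 [ 26  47  76  87  87  87  88  86  83  59  41  33]
 [ 23  40  71  87  88  88  85  87  79  60  39  36]
 [ 24  22  28  32  33  38  38  37  40  35  34  33]]
[485.39 267.49] [330.7 357.8] (array([ 490.74, -313.22,   74.75]), np.float64(0.70379616444153))
[ 490.14 -311.9    78.  ] [ 490.17 -316.75   78.  ]
[[ 487.35 -293.46   78.  ]
 [ 499.28 -296.31   78.  ]
 [ 492.75 -331.05   78.  ]
 [ 480.8  -328.14   78.  ]]
[[ 488.76 -299.06   78.  ]
 [ 498.19 -299.96   78.  ]
 [ 491.76 -333.36   78.  ]
 [ 482.59 -332.45   78.  ]]
```

```bash
cat > go.py <<'E'
import sys, numpy as np
from rig import *
from scipy.spatial.transform import Rotation as Ro
np.set_printoptions(precision=3,suppress=True)
def st():
    s=sense(); q=s["ee_rot"]; R=Ro.from_quat([q[1],q[2],q[3],q[0]])
    return s,R
def go(x,y,z,phi):
    s,R=st(); T=Ro.from_euler("z",phi)*Ro.from_euler("x",np.pi)
    d=R.inv().apply(np.array([x,y,z])-s["eef_pos"])/50; rv=(R.inv()*T).as_rotvec()/.15
    print("t",s["time_s"],"pos",s["eef_pos"],"j",s["joints"],"F",s["force"],"gw",s["grip_width"],s["grip_force"])
    print("shift",d,"turn",rv)
if __name__=="__main__": go(*map(float,sys.argv[1:]))
E
python3 go.py 628 255.5 180 0.435; python3 -c "
import rig;print([n for n in dir(rig) if n[0]!='_'])"
```

```text
t 0.1 pos [ 221.076 -475.935  244.789] j [-1.359  0.313  1.498 -0.     1.331 -0.223] F [0.573 0.131 0.39 ] gw 1.0027575290631554 0.0
shift [13.543 -9.838  1.31 ] turn [-0.008 -0.002 -0.001]
['PlanningError', 'capture', 'finish_job', 'get_calibration', 'sense', 'tip_reach']
```

Call:
arm_command --steps '[[[1,0.85,-0.61,0.08,0,0,0],[1,0.85,-0.61,0.08,0,0,0],[1,0.85,-0.61,0.08,0,0,0],[1,0.85,-0.61,0.08,0,0,0],[1,0.85,-0.61,0.08,0,0,0],[1,0.85,-0.61,0.08,0,0,0],[1,0.85,-0.61,0.08,0,0,0],[1,0.85,-0.61,0.08,0,0,0]]]'

```text
time_s: 1.1
eef_pos: [427.2, -110.0, 213.1]
ee_rot: [-0.0, 0.976, 0.216, -0.0]
force: [0.9, 0.1, -0.1]
grip_width: 1.001
grip_force: 0.0
```

Call:
arm_command --steps '[[[0.8,0.85,-0.61,0.08,0,0,0],[0.8,0.85,-0.61,0.08,0,0,0],[0.8,0.85,-0.61,0.08,0,0,0],[0.8,0.85,-0.61,0.08,0,0,0],[0.8,0.85,-0.61,0.08,0,0,0],[0.8,0.85,-0.61,0.08,0,0,0],[0.8,0.85,-0.61,0.08,0,0,0],[0.8,0.7,-0.6,0.08,0,0,0]]]'

```text
time_s: 2.1
eef_pos: [626.2, 250.9, 180.5]
ee_rot: [0.0, 0.976, 0.216, -0.0]
force: [-0.1, -1.2, -0.2]
grip_width: 0.801
grip_force: 0.0
```

```bash
python3 go.py 628 255.5 60 0.435; python3 -c "
import rig;print(rig.tip_reach)"
```

```text
t 2.1 pos [626.2   250.896 180.512] j [ 0.208  0.699  1.068 -0.     1.376  1.344] F [-0.064 -1.245 -0.181] gw 0.8006360801119159 0.0
shift [ 0.073 -0.068  2.41 ] turn [-0.001  0.005  0.   ]
14.0
```

Call:
arm_command --steps '[[[0.8,0.08,-0.07,0.9,0,0,0],[0.8,0,0,0.9,0,0,0],[0.8,0,0,0.9,0,0,0],[0.8,0,0,0.3,0,0,0],[0.8,0,0,0,0,0,0]]]'

```text
time_s: 2.72
eef_pos: [627.9, 254.1, 31.3]
ee_rot: [0.0, 0.976, 0.216, -0.0]
force: [0.2, 0.4, 1.0]
grip_width: 0.8
grip_force: 0.0
```

Run:
```python
from meas import *
from go import go
t,s=capture("top"),capture("side")
cv2.imwrite("pics/top1.png",t[:,:,::-1]);cv2.imwrite("pics/side1.png",s[:,:,::-1])
go(628,255.5,18,.435)
r=cv2.resize
cv2.imwrite("pics/c2.png",np.hstack([r(s[150:270,260:400,::-1],(400,343)),r(t[150:270,150:290,::-1],(400,343))]))
```

```text
t 2.825 pos [628.888 254.303  33.349] j [ 0.212  0.854  1.187 -0.     1.097  1.348] F [-0.397 -0.094  0.8  ] gw 0.8019082126006803 0.0
shift [-0.007 -0.029  0.307] turn [ 0.005 -0.02  -0.002]
```

View pics/c2.png

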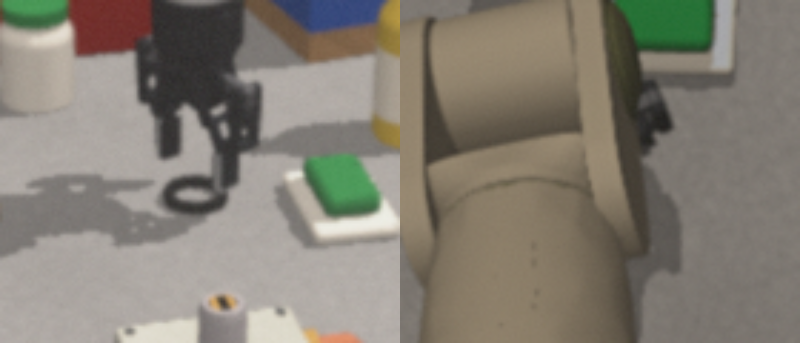

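The side crop shows the fingers straddling the seal, clear of the soap dish. I'll go down gently.

Call:
arm_command --steps '[[[0.8,0,-0.03,0.12,0,0,0],[0.8,0,0,0.1,0,0,0],[0.8,0,0,0.05,0,0,0],[0.8,0,0,0.0,0,0,0]]]' --squeeze 30

```text
time_s: 3.32
eef_pos: [627.1, 255.5, 17.6]
ee_rot: [-0.0, 0.976, 0.216, -0.0]
force: [-0.5, -0.1, -0.1]
grip_width: 0.798
grip_force: 0.0
```

Call:
arm_command --steps '[[[0.8,0,0,0.06,0,0,0],[0.8,0,0,0.04,0,0,0],[0.8,0,0,0,0,0,0]]]'

```text
time_s: 3.7
eef_pos: [627.1, 255.5, 12.6]
ee_rot: [-0.0, 0.976, 0.216, -0.0]
force: [0.8, -0.0, -0.3]
grip_width: 0.801
grip_force: 0.0
```

Call:
arm_command --steps '[[[0.75,0,0,0.04,0,0,0],[0.75,0,0,0.04,0,0,0],[0.75,0,0,0,0,0,0]]]'

```text
time_s: 4.08
eef_pos: [627.1, 255.4, 8.6]
ee_rot: [-0.0, 0.976, 0.216, -0.0]
force: [0.1, -1.2, -0.5]
grip_width: 0.748
grip_force: 0.0
```

Call:
arm_command --steps '[[[0.72,0,0,0.04,0,0,0],[0.5,0,0,0,0,0,0],[0.5,0,0,0,0,0,0],[0.5,0,0,0,0,0,0]]]'

```text
time_s: 4.58
eef_pos: [628.7, 255.9, 10.3]
ee_rot: [-0.0, 0.976, 0.216, 0.002]
force: [-3.7, -1.0, 18.1]
grip_width: 0.634
grip_force: 38.2
```

Call:
arm_command --steps '[[[0.5,0,0,-0.2,0,0,0],[0.5,0,0,-1,0,0,0],[0.5,0,0,-1,0,0,0],[0.5,0,0,-0.8,0,0,0]]]'

```text
time_s: 5.08
eef_pos: [627.3, 255.5, 159.1]
ee_rot: [0.0, 0.976, 0.216, 0.001]
force: [0.6, 0.6, -0.3]
grip_width: 0.632
grip_force: 31.9
```

```bash
python3 go.py 570.4 -51.5 130 0.435
```

```text
t 5.075 pos [627.317 255.502 159.122] j [ 0.214  0.72   1.086 -0.     1.334  1.35 ] F [ 0.567  0.564 -0.337] gw 0.6316659057692965 31.94701809436083
shift [-3.62   5.089  0.579] turn [ 0.002 -0.009 -0.001]
```

Call:
arm_command --steps '[[[0.5,-0.5,0.7,0,0,0,0],[0.5,-0.6,0.85,0,0,0,0],[0.5,-0.6,0.85,0,0,0,0],[0.5,-0.6,0.85,0,0,0,0],[0.5,-0.6,0.85,0,0,0,0],[0.5,-0.6,0.84,0.3,0,0,0],[0.5,-0.12,0.15,0.28,0,0,0],[0.5,0,0,0,0,0,0]]]'

```text
time_s: 6.08
eef_pos: [569.8, -51.4, 126.9]
ee_rot: [-0.001, 0.977, 0.215, -0.001]
force: [0.5, 1.2, -0.4]
grip_width: 0.633
grip_force: 31.9
```

Run:
```python
from meas import *
from go import go
t,s=capture("top"),capture("side")
cv2.imwrite("pics/top2.png",t[:,:,::-1]);cv2.imwrite("pics/side2.png",s[:,:,::-1])
go(570.4,-51.5,61,.435)
r=cv2.resize
cv2.imwrite("pics/c3.png",np.hstack([r(s[170:290,260:400,::-1],(400,343)),r(t[170:290,290:430,::-1],(400,343))]))
```

```text
t 6.175 pos [570.617 -50.445 128.112] j [-0.293  0.529  1.5    0.     1.112  0.842] F [ 0.506  0.178 -0.936] gw 0.6343672682949537 31.939702425152063
shift [-0.013  0.017  1.342] turn [-0.    -0.003  0.006]
```

View pics/c3.png

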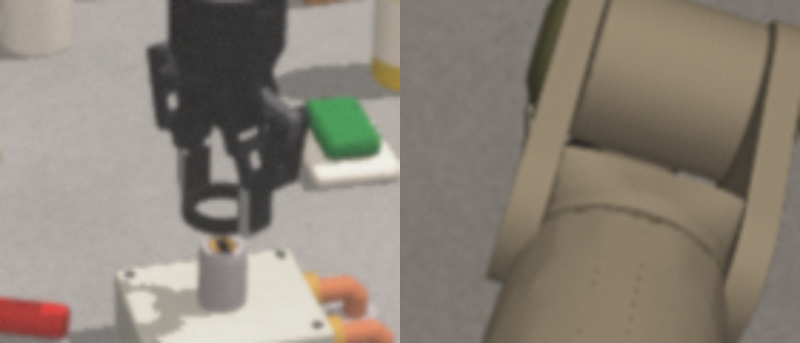

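The seal (side px ~339,243) hangs over the barrel (338,255), so I'll lower it.

Call:
arm_command --steps '[[[0.5,0,0,0.3,0,0,0],[0.5,0,0,0.15,0,0,0],[0.5,0,0,0.15,0,0,0],[0.5,0,0,0.1,0,0,0],[0.5,0,0,0,0,0,0]]]'

```text
time_s: 6.8
eef_pos: [570.2, -51.6, 92.5]
ee_rot: [-0.0, 0.976, 0.216, -0.0]
force: [0.2, 0.7, -0.0]
grip_width: 0.632
grip_force: 31.9
```

Past the taper with no force (ring bottom ~82).

Call:
arm_command --steps '[[[0.5,0,0,0.2,0,0,0],[0.5,0,0,0.2,0,0,0],[0.5,0,0,0.1,0,0,0],[0.5,0,0,0.1,0,0,0],[0.5,0,0,0.04,0,0,0],[0.5,0,0,0,0,0,0]]]'

```text
time_s: 7.55
eef_pos: [570.3, -51.6, 60.8]
ee_rot: [0.0, 0.976, 0.216, 0.0]
force: [-0.5, 0.3, 0.1]
grip_width: 0.631
grip_force: 31.9
```

Call:
arm_command --steps '[[[0.5,0,0,0.02,0,0,0],[0.5,0,0,0.01,0,0,0],[0.8,0,0,0,0,0,0],[0.8,0,0,0,0,0,0],[0.8,0,0,0,0,0,0],[0.8,0,0,-0.3,0,0,0],[0.8,0,0,-0.9,0,0,0],[0.8,0,0,-0.8,0,0,0]]]'

```text
time_s: 8.55
eef_pos: [570.4, -51.6, 161.8]
ee_rot: [0.0, 0.976, 0.216, 0.001]
force: [0.7, -0.1, 0.8]
grip_width: 0.806
grip_force: 0.0
```

```bash
python3 go.py 433.1 265.7 160 0.435
```

```text
t 8.55 pos [570.391 -51.604 161.781] j [-0.295  0.49   1.465  0.     1.185  0.841] F [ 0.744 -0.051  0.762] gw 0.8055694318651713 0.0
shift [ 0.183 -6.912  0.03 ] turn [ 0.005 -0.006 -0.001]
```

Call:
arm_command --steps '[[[0.8,0.02,-0.7,0,0,0,0],[0.8,0.02,-0.95,0,0,0,0],[0.8,0.02,-0.95,0,0,0,0],[0.8,0.02,-0.95,0,0,0,0],[0.8,0.02,-0.95,0,0,0,0],[0.8,0.02,-0.95,0,0,0,0],[0.8,0.03,-0.95,0.3,0,0,0],[0.8,0.03,-0.51,0.7,0,0,0]]]'

```text
time_s: 9.55
eef_pos: [432.9, 267.7, 110.9]
ee_rot: [-0.0, 0.976, 0.217, 0.002]
force: [1.0, 0.5, -0.0]
grip_width: 0.796
grip_force: 0.0
```

Run:
```python
from meas import *
from go import go
t,s=capture("top"),capture("side")
cv2.imwrite("pics/top3.png",t[:,:,::-1]);cv2.imwrite("pics/side3.png",s[:,:,::-1])
go(433.1,265.7,30,.435)
r=cv2.resize
cv2.imwrite("pics/c4.png",np.hstack([r(s[170:320,200:420,::-1],(440,300)),r(t[180:280,320:420,::-1],(300,300))]))
```

```text
t 9.65 pos [430.556 266.794 107.524] j [0.323 0.431 1.722 0.    0.993 1.456] F [0.292 0.072 0.221] gw 0.7983344432375609 0.0
shift [0.044 0.043 1.55 ] turn [-0.005  0.031  0.019]
```

View pics/c4.png

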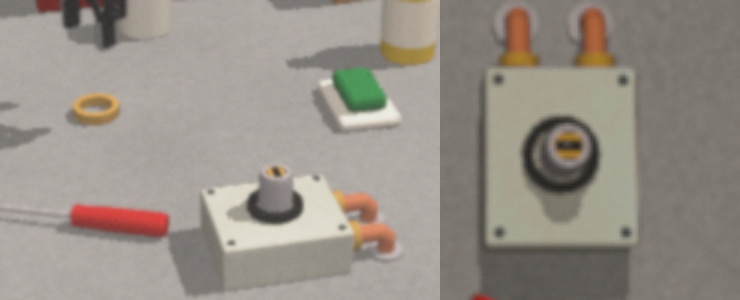

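The seal lies flat around the barrel's foot (side ≈337,272). Now the collar.

Call:
arm_command --steps '[[[0.8,0.0,0.02,0.8,0,0,0],[0.8,0,0,0.7,0,0,0],[0.8,0,0,0.1,0,0,0],[0.8,0,0,0,0,0,0]]]'

```text
time_s: 10.15
eef_pos: [434.4, 264.5, 30.9]
ee_rot: [-0.0, 0.977, 0.215, 0.001]
force: [0.0, -1.4, 0.5]
grip_width: 0.803
grip_force: 0.0
```

```bash
python3 go.py 433.1 265.7 12.5 0.435
```

```text
t 10.15 pos [434.416 264.516  30.852] j [ 0.316  0.558  1.769 -0.     0.812  1.453] F [ 0.031 -1.377  0.46 ] gw 0.8029587395244494 0.0
shift [-0.015 -0.033  0.367] turn [ 0.002 -0.013 -0.004]
```

Call:
arm_command --steps '[[[0.8,-0.01,-0.02,0.2,0,0,0],[0.8,0,0,0.17,0,0,0],[0.5,0,0,0,0,0,0],[0.5,0,0,0,0,0,0],[0.5,0,0,0,0,0,0],[0.5,0,0,0,0,0,0]]]'

```text
time_s: 10.9
eef_pos: [432.5, 265.3, 10.8]
ee_rot: [-0.0, 0.976, 0.216, 0.0]
force: [-1.0, 0.2, -1.4]
grip_width: 0.644
grip_force: 31.9
```

Call:
arm_command --steps '[[[0.5,0,0,-0.3,0,0,0],[0.5,0,0,-1,0,0,0],[0.5,0,0,-1,0,0,0],[0.5,0,0,-0.7,0,0,0],[0.5,0,0.6,0,0,0,0],[0.5,-0.02,0.9,0,0,0,0],[0.5,-0.02,0.95,0,0,0,0],[0.5,-0.02,0.95,0,0,0,0]]]'

```text
time_s: 11.9
eef_pos: [501.8, 108.5, 162.0]
ee_rot: [0.0, 0.976, 0.216, 0.001]
force: [0.3, 0.3, -0.5]
grip_width: 0.644
grip_force: 32.6
```

```bash
python3 go.py 570.4 -51.5 130 0.435
```

```text
t 11.9 pos [501.776 108.533 161.99 ] j [-0.016  0.369  1.65   0.     1.121  1.12 ] F [ 0.296  0.254 -0.517] gw 0.6439780423741128 32.583162020891905
shift [-0.105  3.481  0.641] turn [ 0.003 -0.008  0.   ]
```

Call:
arm_command --steps '[[[0.5,-0.03,0.95,0,0,0,0],[0.5,-0.03,0.95,0,0,0,0],[0.5,-0.03,0.9,0,0,0,0],[0.5,-0.02,0.55,0.3,0,0,0],[0.5,0,0.1,0.3,0,0,0],[0.5,0,0,0,0,0,0]]]'

```text
time_s: 12.65
eef_pos: [568.2, -48.2, 130.1]
ee_rot: [-0.001, 0.976, 0.216, -0.001]
force: [-0.0, 0.6, -0.6]
grip_width: 0.642
grip_force: 32.6
```

Run:
```python
from meas import *
from go import go
s=capture("side")
cv2.imwrite("pics/side4.png",s[:,:,::-1])
go(570.4,-51.5,71,.435)
e=cv2.fitEllipse(blob(s,brass(s[:,:,::-1].copy()),(310,210,60,42))); print(e, proj("side",[[570.4,-51.5,z] for z in (119,126,133)]))
```

```text
t 12.7 pos [568.569 -47.925 130.899] j [-0.289  0.522  1.503  0.     1.117  0.846] F [-0.863  0.25  -0.431] gw 0.6439342820384075 32.58751569315791
shift [0.004 0.081 1.198] turn [-0.005  0.004  0.003]
((332.72210693359375, 239.18438720703125), (20.102275848388672, 20.950233459472656), 134.78062438964844) [[337.715 244.177]
 [337.78  241.03 ]
 [337.844 237.865]]
```

Call:
arm_command --steps '[[[0.5,0,0.05,0.3,0,0,0],[0.5,0,0,0,0,0,0],[0.5,0,0,0,0,0,0]]]'

```text
time_s: 13.08
eef_pos: [570.1, -50.9, 115.9]
ee_rot: [-0.0, 0.976, 0.216, 0.0]
force: [0.6, -0.1, -1.5]
grip_width: 0.642
grip_force: 32.6
```

```bash
python3 go.py 570.4 -51.5 71 0.435
```

```text
t 13.075 pos [570.086 -50.87  115.916] j [-0.294  0.543  1.512  0.     1.086  0.842] F [ 0.627 -0.093 -1.495] gw 0.6424291647927556 32.578241899609566
shift [0.    0.014 0.898] turn [-0.    -0.     0.001]
```

Call:
arm_command --steps '[[[0.5,0,0.01,0.15,0,0,0],[0.5,0,0,0.1,0,0,0],[0.5,0,0,0.1,0,0,0],[0.5,0,0,0.1,0,0,0],[0.5,0,0,0.1,0,0,0],[0.5,0,0,0,0,0,0]]]'

```text
time_s: 13.82
eef_pos: [570.1, -51.5, 87.9]
ee_rot: [-0.0, 0.976, 0.216, -0.0]
force: [0.4, 0.2, -0.4]
grip_width: 0.644
grip_force: 32.6
```

Call:
arm_command --steps '[[[0.5,0,0,0.15,0,0,0],[0.5,0,0,0.1,0,0,0],[0.5,0,0,0.05,0,0,0],[0.5,0,0,0.03,0,0,0],[0.5,0,0,0,0,0,0]]]'

```text
time_s: 14.45
eef_pos: [570.3, -51.6, 71.8]
ee_rot: [-0.0, 0.976, 0.216, -0.0]
force: [-0.5, -1.2, -1.7]
grip_width: 0.641
grip_force: 32.6
```

Call:
arm_command --steps '[[[0.5,0,0,0.02,0,0,0],[0.5,0,0,0.02,0,0,0],[0.8,0,0,0,0,0,0],[0.8,0,0,0,0,0,0],[0.8,0,0,0,0,0,0],[0.8,0,0,-0.3,0,0,0],[0.8,0,0,-0.9,0,0,0],[0.8,0,0,-0.8,0,0,0]]]'

```text
time_s: 15.45
eef_pos: [570.4, -51.6, 172.3]
ee_rot: [0.0, 0.976, 0.216, 0.001]
force: [0.7, 1.0, 0.4]
grip_width: 0.801
grip_force: 0.0
```

```bash
python3 go.py 490.3 -313 150 1.386
```

```text
t 15.45 pos [570.375 -51.635 172.311] j [-0.295  0.479  1.453 -0.     1.208  0.841] F [0.669 1.01  0.438] gw 0.8005704404504049 0.0
shift [-3.655  4.066  0.446] turn [ 0.008 -0.003 -6.341]
```

Call:
arm_command --steps '[[[0.8,-0.55,0.6,0,0,0,0],[0.8,-0.75,0.85,0,0,0,0],[0.8,-0.75,0.85,0,0,0,0],[0.8,-0.75,0.85,0,0,0,0],[0.8,-0.75,0.8,0,0,0,0],[0.6,-0.1,0.12,0,0,0,-0.9],[0.6,0,0,0,0,0,-0.9],[0.6,0,0,0,0,0,-0.9]]]'

```text
time_s: 16.45
eef_pos: [490.5, -313.3, 170.9]
ee_rot: [0.0, 0.912, 0.41, 0.0]
force: [0.2, -0.3, 0.2]
grip_width: 0.6
grip_force: 0.0
```

Call:
arm_command --steps '[[[0.5,0,0,0,0,0,-0.9],[0.5,0,0,0,0,0,-0.9],[0.5,0,0,0.2,0,0,-0.9],[0.5,0,0,0.2,0,0,-0.9],[0.5,0,0,0,0,0,0]]]'

```text
time_s: 17.08
eef_pos: [490.4, -312.9, 150.2]
ee_rot: [-0.0, 0.772, 0.636, -0.0]
force: [-0.8, -0.9, 0.7]
grip_width: 0.503
grip_force: 0.0
```

Run:
```python
from meas import *
from go import go
t,s=capture("top"),capture("side")
cv2.imwrite("pics/top5.png",t[:,:,::-1]);cv2.imwrite("pics/side5.png",s[:,:,::-1])
go(490.3,-313,120,1.386)
r=cv2.resize
cv2.imwrite("pics/c5.png",np.hstack([r(s[280:410,280:400,::-1],(360,390)),r(s[230:320,290:410,::-1],(400,390))]))
```

```text
t 17.175 pos [ 490.671 -313.192  150.758] j [-0.769  0.522  1.447  0.     1.172 -0.575] F [ 0.026 -0.354  0.091] gw 0.49931159180460716 0.0
shift [ 0.003 -0.009  0.615] turn [ 0.006  0.004 -0.06 ]
```

View pics/c5.png

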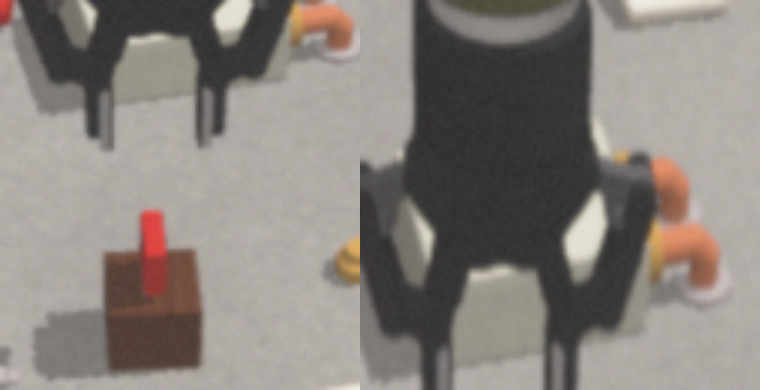

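The gripper straddles the red key head in the stand, well centred (side px ~331,365). Descend and grip it.

Call:
arm_command --steps '[[[0.5,0,0,0.6,0,0,-0.05],[0.5,0,0,0.6,0,0,0],[0.5,0,0,0.3,0,0,0],[0.5,0,0,0.2,0,0,0],[0.5,0,0,0,0,0,0]]]' --squeeze 70

```text
time_s: 17.8
eef_pos: [490.6, -313.1, 65.0]
ee_rot: [0.0, 0.769, 0.639, 0.0]
force: [-0.4, -0.2, 0.3]
grip_width: 0.498
grip_force: 0.0
```

Call:
arm_command --steps '[[[0,0,0,0,0,0,0],[0,0,0,0,0,0,0],[0,0,0,0,0,0,0],[0,0,0,0,0,0,0],[0,0,0,0,0,0,0],[0,0,0,0,0,0,0]]]'

```text
time_s: 18.55
eef_pos: [490.9, -313.4, 65.7]
ee_rot: [0.001, 0.769, 0.639, 0.0]
force: [0.3, 0.6, 6.3]
grip_width: 0.126
grip_force: 69.8
```

```bash
python3 go.py 490.3 -313 66 1.386
```

```text
t 18.55 pos [ 490.889 -313.415   65.736] j [-0.769  0.629  1.518  0.     0.993 -0.586] F [0.315 0.556 6.254] gw 0.1260680918547717 69.77298974990845
shift [ 0.006 -0.013 -0.005] turn [0.01  0.007 0.008]
```

Call:
arm_command --steps '[[[0,0,0,-0.4,0,0,0],[0,0,0,-0.7,0,0,0],[0,0,0,-0.8,0,0,0],[0,0,0,-0.5,0,0,0],[0,0,0,0,0,0,0]]]'

```text
time_s: 19.18
eef_pos: [490.9, -313.4, 186.2]
ee_rot: [0.002, 0.769, 0.639, 0.0]
force: [0.2, -0.1, -1.3]
grip_width: 0.127
grip_force: 69.2
```

Run:
```python
from go import go
go(570.4,-51.5,165,1.5708)
```

```text
t 19.175 pos [ 490.902 -313.398  186.25 ] j [-0.769  0.485  1.405 -0.     1.248 -0.586] F [ 0.188 -0.08  -1.255] gw 0.12728457607592814 69.15739417076111
shift [5.441 0.607 0.417] turn [ 0.017  0.014 -1.223]
```

Call:
arm_command --steps '[[[0,0.7,0.08,0,0,0,0],[0,0.95,0.1,0,0,0,0],[0,0.95,0.11,0,0,0,0],[0,0.95,0.11,0,0,0,0],[0,0.95,0.11,0,0,0,0],[0,0.94,0.1,0,0,0,0],[0,0,0,0.1,0,0,-0.6],[0,0,0,0.1,0,0,-0.62]]]'

```text
time_s: 20.18
eef_pos: [569.6, -50.3, 172.9]
ee_rot: [-0.001, 0.706, 0.708, -0.001]
force: [-0.4, -0.7, -0.7]
grip_width: 0.126
grip_force: 69.0
```

Call:
arm_command --steps '[[[0,0,0,0,0,0,0],[0,0,0,0,0,0,0]]]'

```text
time_s: 20.42
eef_pos: [569.9, -51.2, 174.2]
ee_rot: [-0.0, 0.708, 0.706, -0.0]
force: [0.2, -0.0, -0.0]
grip_width: 0.128
grip_force: 69.0
```

Run:
```python
from meas import *
from go import go
t,s=capture("top"),capture("side")
cv2.imwrite("pics/top6.png",t[:,:,::-1]);cv2.imwrite("pics/side6.png",s[:,:,::-1])
go(570.4,-51.5,165,1.5708)
r=cv2.resize
cv2.imwrite("pics/c6.png",r(s[195:295,280:400,::-1],(720,600),interpolation=cv2.INTER_CUBIC))
print(proj("side",[[570.4,-51.5,z] for z in (94,119,149,155)]))
```

```text
t 20.525 pos [570.043 -51.295 174.632] j [-0.294  0.477  1.45   0.     1.215 -0.292] F [ 0.752  0.052 -0.735] gw 0.1270762909069995 69.00557041168213
shift [-0.004  0.007  0.193] turn [-0.001 -0.001 -0.013]
[[337.488 255.258]
 [337.715 244.177]
 [337.993 230.556]
 [338.049 227.79 ]]
```

View pics/c6.png

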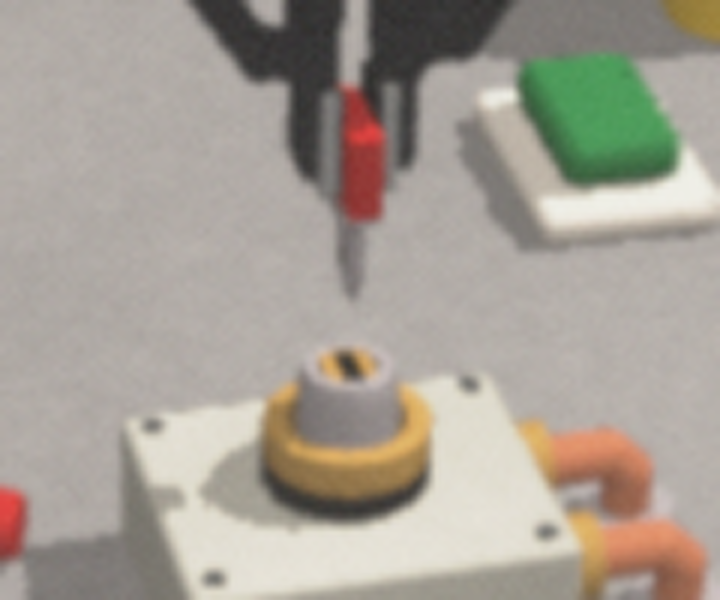

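The collar lies flat on the seal (crop 347,450). The key tip at side (338.5,244) hangs right over the slot (338,255), so I'll lower it.

Call:
arm_command --steps '[[[0,0,0.005,0.3,0,0,0],[0,0,0,0.2,0,0,0],[0,0,0,0.1,0,0,0],[0,0,0,0.05,0,0,0],[0,0,0,0,0,0,0]]]'

```text
time_s: 21.15
eef_pos: [570.4, -51.2, 142.3]
ee_rot: [0.0, 0.707, 0.707, 0.0]
force: [-0.1, -0.4, -0.3]
grip_width: 0.126
grip_force: 69.0
```

Call:
arm_command --steps '[[[0,0,0,0.05,0,0,0],[0,0,0,0.05,0,0,0],[0,0,0,0.05,0,0,0],[0,0,0,0,0,0,0]]]'

```text
time_s: 21.65
eef_pos: [569.9, -51.1, 134.4]
ee_rot: [-0.001, 0.707, 0.707, -0.0]
force: [-3.1, -0.0, -1.4]
grip_width: 0.125
grip_force: 69.1
```

Call:
arm_command --steps '[[[0,0,0,0.05,0,0,0],[0,0,0,0.05,0,0,0],[0,0,0,0.05,0,0,0],[0,0,0,0,0,0,0]]]'

```text
time_s: 22.15
eef_pos: [570.0, -51.1, 126.9]
ee_rot: [-0.0, 0.707, 0.707, -0.0]
force: [-4.9, -0.6, -0.4]
grip_width: 0.128
grip_force: 69.2
```

Call:
arm_command --steps '[[[0,0,-0.01,0.05,0,0,0],[0,0,0,0.05,0,0,0],[0,0,0,0.05,0,0,0],[0,0,0,0.03,0,0,0],[0,0,0,0,0,0,0]]]'

```text
time_s: 22.78
eef_pos: [570.6, -51.3, 118.6]
ee_rot: [0.001, 0.707, 0.707, 0.001]
force: [0.3, -0.7, 1.5]
grip_width: 0.123
grip_force: 69.3
```

Call:
arm_command --steps '[[[0,0,0,0.04,0,0,0],[0,0,0,0.04,0,0,0],[0,0,0,0,0,0,0]]]'

```text
time_s: 23.15
eef_pos: [570.8, -51.3, 117.5]
ee_rot: [0.002, 0.707, 0.707, 0.001]
force: [-9.0, 1.4, 26.4]
grip_width: 0.121
grip_force: 73.1
```

Run:
```python
from meas import *
from go import go
s=capture("side")
go(570.4,-51.5,116,1.5708)
cv2.imwrite("pics/c7.png",cv2.resize(s[195:295,280:400,::-1],(720,600),interpolation=cv2.INTER_CUBIC))
```

```text
t 23.2 pos [570.805 -51.346 117.487] j [-0.294  0.541  1.512 -0.     1.085 -0.294] F [-9.416  1.623 26.27 ] gw 0.12747928026907465 73.13286781311035
shift [-0.003 -0.008  0.03 ] turn [ 0.025  0.008 -0.002]
```

View pics/c7.png

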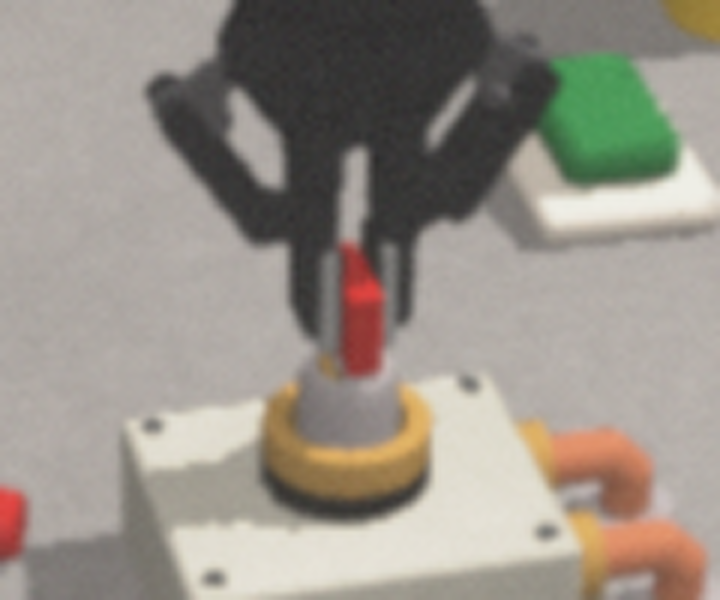

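The shoulder has landed: TCP at 117.5 with 26 N up, and the red head sits right above the plug. Now turn clockwise.

Call:
arm_command --steps '[[[0,0,0,0,0,0,0],[0,0,0,0,0,0,0.6],[0,0,0,0,0,0,0.6],[0,0,0,0,0,0,0.6],[0,0,0,0,0,0,0.6],[0,0,0,0,0,0,0.6],[0,0,0,0,0,0,0.6]]]'

```text
time_s: 24.08
eef_pos: [571.5, -51.9, 117.5]
ee_rot: [0.002, 0.871, 0.492, 0.002]
force: [-5.3, -1.7, 23.8]
grip_width: 0.123
grip_force: 72.5
```

```bash
python3 -c "
from go import *
go(570.4,-51.5,117.5,1.5708-1.8)
print(sense()['wrist_torque'])"
```

```text
t 24.075 pos [571.493 -51.854 117.519] j [-0.294  0.541  1.511 -0.001  1.083  0.249] F [-5.336 -1.697 23.773] gw 0.12302848060790283 72.52195715904236
shift [-0.005 -0.022  0.   ] turn [ 0.032 -0.032  8.379]
[-0.239  0.893  0.084]
```

Call:
arm_command --steps '[[[0,0,0,0,0,0,0.7],[0,0,0,0,0,0,0.7],[0,0,0,0,0,0,0.7],[0,0,0,0,0,0,0.7],[0,0,0,0,0,0,0.7],[0,0,0,0,0,0,0.7],[0,0,0,0,0,0,0.7],[0,0,0,0,0,0,0.7]]]'

```text
time_s: 25.08
eef_pos: [571.9, -52.9, 117.5]
ee_rot: [0.003, 0.996, 0.093, 0.003]
force: [-2.4, -5.7, 20.0]
grip_width: 0.13
grip_force: 72.2
```

```bash
python3 -c "
from go import *
go(570.4,-51.5,117.5,1.5708-1.8)
print(sense()['wrist_torque'])"
```

```text
t 25.075 pos [571.907 -52.935 117.536] j [-0.295  0.542  1.51  -0.002  1.082  1.09 ] F [-2.358 -5.726 20.005] gw 0.12968109747510553 72.1539831161499
shift [-0.024 -0.034  0.   ] turn [ 0.029 -0.048  2.776]
[-1.113  0.495  0.066]
```

Call:
arm_command --steps '[[[0,0,0,0,0,0,0.6],[0,0,0,0,0,0,0.6],[0,0,0,0,0,0,0.6],[0,0,0,0,0,0,0.5],[0,0,0,0,0,0,0.3],[0,0,0,0,0,0,0]]]'

```text
time_s: 25.82
eef_pos: [572.0, -53.1, 117.5]
ee_rot: [0.002, 0.995, -0.1, 0.004]
force: [-2.8, -7.5, 20.7]
grip_width: 0.128
grip_force: 72.1
```

Run:
```python
from meas import *
from go import *
t,s=capture("top"),capture("side")
go(570.4,-51.5,117.5,1.5708-1.8); print(sense()["wrist_torque"])
cv2.imwrite("pics/c8.png",cv2.resize(s[195:295,280:400,::-1],(720,600),interpolation=cv2.INTER_CUBIC))
```

```text
t 25.925 pos [571.943 -53.146 117.528] j [-0.295  0.542  1.51  -0.003  1.081  1.476] F [-2.169 -7.109 22.034] gw 0.12093744133534233 72.14267134666443
shift [-0.037 -0.026  0.   ] turn [ 0.021 -0.053  0.2  ]
[-1.309  0.594  0.164]
```

View pics/c8.png

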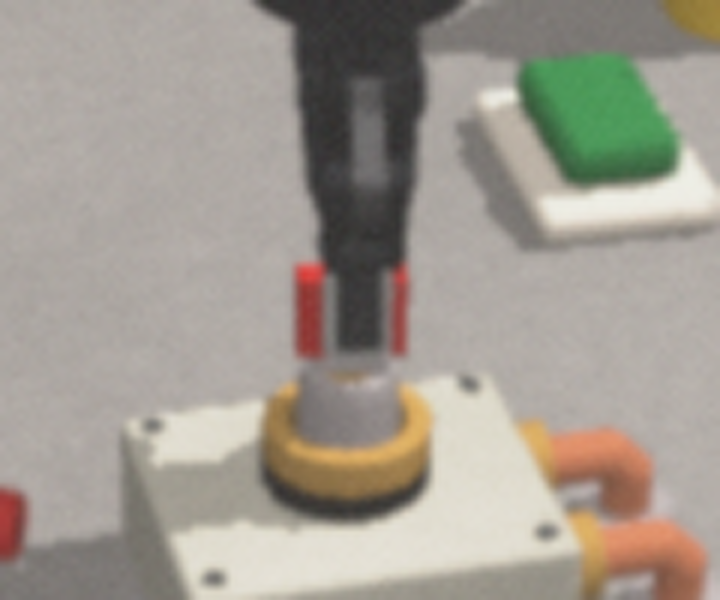

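The key is turned about 101° (head now along x, centre side px ~339,246), torque 0.16 N m. I'll nudge it to confirm the stop.

Call:
arm_command --steps '[[[0,0,0,0,0,0,0.4],[0,0,0,0,0,0,0],[0,0,0,0,0,0,0]]]'

```text
time_s: 26.3
eef_pos: [571.9, -53.2, 117.5]
ee_rot: [0.002, 0.992, -0.129, 0.004]
force: [-3.0, -6.3, 20.9]
grip_width: 0.129
grip_force: 72.4
```

Run:
```python
from go import *
go(570.4,-51.5,117.5,1.5708-1.8); print(sense()["wrist_torque"])
```

```text
t 26.3 pos [571.899 -53.235 117.541] j [-0.295  0.542  1.51  -0.003  1.082  1.535] F [-3.042 -6.273 20.865] gw 0.12897607055723453 72.35636472702026
shift [-0.038 -0.026  0.   ] turn [ 0.022 -0.053 -0.195]
[-1.416  0.677  0.509]
```

Torque jumped from 0.16 to 0.51 N m, so the plug is at the stop. The key is still pressed home, so I'll hand in.

```bash
python3 -c "
from rig import *
print(finish_job())"
```

```text
the job is handed in; nothing more can be done
None
```

I handed the job in at 26.3 s of the 67 s limit: the seal and then the collar look flat and home in the pictures, and the key is pressed home, turned about 105° to the stop and still gripped. The hand-in gave no verdict.

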